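# Switch on the sanding-bench dust extraction with a screwdriver

### The arm

A 7-joint arm with a two-finger parallel gripper is mounted at the origin on the work surface. World frame = base frame: x ahead of the robot, y to its left, z up, the work surface at z = 0. Lengths are in mm, angles in degrees, forces in N, time in s.
With the tool pointing down it reaches from about 350 to 900 mm from the base axis. Payload 8.1 kg.
Tool frame: the origin (TCP) lies midway between the tips of the shut fingers; the grasp point (between the pads) lies 19 mm behind it; z points along the fingers, y is the direction in which the jaws open and shut (so a half turn about z gives the same grasp; the last joint's range is limited). The gripper opens to 92 mm and grips with 3 to 60 N. Pads are 19 mm wide; open, the fingers measure 130 mm over their backs; the gripper's body (75 mm by 190 mm) begins 47 mm behind the grasp point.
Start: joints at [64.996, 24.895, 1.432, 90.138, -0.665, 64.973, -4.303], TCP at [204.749, -590.525, 226.742] pointing down, gripper open.
Joint ranges: [-149.89, 149.89], [-25.12, 119.58], [-72.63, 75.52], [4.76, 147.25], [-75.54, 255.54], [6.69, 114.76], [-157.13, 157.13]. Speed limits (degrees/s): [127.2, 127.2, 172.46, 172.46, 180, 180, 180].

### API

Orientations are given as a 3x3 rotation matrix whose columns are the frame's x, y, z axes.
In Python, from bench import bot, optics, close_job, finder gives the robot as it stands.
- The arm moves only by the tool arm_command, never from a script. Its argument "targets" is a list that holds one entry, the list of rows, each a list of 7 numbers: the shift along the world's x, y, z in m, then the turn, a rotation vector about the world's x, y, z in rad, then the finger opening in m, from 0 to 0.0918. A call has 1 to 10 rows; each row shifts and turns the pose as measured when the row begins; what a row does not reach is not made up. A row lasts 1/10 s, in which the tool goes at most 50 mm and 8.59 degrees, less where a joint would pass 70% of its speed; a pose out of reach is approached as far as the arm can. A call is refused whole if a number of a shift passes 0.05 or a number of a turn 0.15, either way. A call with a gripper value outside its range is refused whole. The fingers move at their own pace and stop on an object; the grip force is fixed at half the most. Time passes only in rows, so rows that do not move let the fingers close. It gives the time, the measured TCP pose, the force and the opening at its end, in the units of the state.
- bot.sense(): the state, without advancing time (a new reading comes with each control period).
- optics.grab_frame(name): name is "side" or "top" or "wrist"; returns a dict with "pixels" (400x640x3 uint8, red, green, blue), "K" (3x3 intrinsics, pixels), "k1" (the pictures are not rectified: a ray, as slopes to the right and down, at radius r is drawn at 1 + k1 r^2 times it, then the intrinsics apply), "R" (3x3) and "t" (3): a world point X has camera coordinates R X + t; the wrist camera has in their place "hand_eye" (4x4, takes a point from camera to tool coordinates, whose origin is the TCP and whose axes are the flange's). Camera axes: x right, y down, z forward; pixel columns grow to the right and rows downward; lengths in mm; the calibration is good to about 2 mm. A picture is of the moment at which its call begins: read the wrist's pose just before it. There is no depth.
- close_job(): hands the job in, once; it reports no verdict.
Trained networks look in a picture, given as the dict that the camera call returned (one of the last four; its "shot" number tells which), for a name from the list of things; names that differ only in an ending like _2 or _b are one class to them, and where a whole thing is asked for, a point or a joint stands for the part that bears it (a point fixed in the world has none). Each returns a list of dicts, best first, with "confidence" (0 to 1); they miss things now and then, are a little off and sometimes report something else, mostly with a low value. They report only what shows in the picture. A call takes as long as a camera call.
- finder.spot_in(picture, name): "bbox" ([left, top, right, bottom] in pixels, round what is visible of it).
The state is a dict: "time": time; "joint_positions": joint angles; "joint_vel": joint speeds; "joint_efforts": joint torques, N m; "position": TCP position; "eef_rot": TCP orientation; "contact_force": force on the tool from outside, world axes, zero at the start; "wrist_torque": the same for the moment, N m; "gripper_width": opening from 0.0 (shut) to 1.0 (fully open).
Only numpy, scipy, OpenCV 4.12 (cv2) and the standard library are available. Lean on these libraries where they do the work, as an engineer would, in place of code of your own. Each camera call takes 0.05 s, during which the arm holds its last target.

### The job

The helmet shell is about to be sanded, so switch on the dust extraction: take the flat screwdriver out of its wooden block, put its blade into the slot of the selector with the yellow ring and turn that selector a quarter turn clockwise (seen from above) with it, until the slot lines up with the two green marks. Then stand the screwdriver back in its block, let go of it, and leave the selector with the blue ring alone.

Things in the scene. Friction and masses are not known exactly. Their poses are not given: they have to be found in the camera images.
- driver_grip (a point): Stubby flat screwdriver upright in its block: red square handle 30x30, 56 tall; black guard disc 50 across, 6 thick; shank 8 thick; blade 20 wide, 4 thick; 0.11 kg. Point: handle centre on the axis, 28 below its top, 34 above the guard's underside, 99 above the blade's edge (mm). z up the tool, x along the blade's width (white stripe on the handle's top); handle flats face x and y.
- rack_hole (a point): Fixed wooden block 84 x 84 mm, 80 mm high, with a square upright hole 34 x 34 mm right through, mouth bevelled 3 mm. The screwdriver hangs in the hole, its guard resting on the block's top. Point: centre of the hole's mouth, level with the block's top, 80 mm above the bench; z up, x and y along the block's sides.
- yellow_slot (a point): Selector to turn: black round head 60 mm across in a flat yellow ring, on a fixed grey box 110 x 110 x 45 mm. Slot right across the head, 8 mm wide (bevelled to 15 at the mouth), 12 deep, white floor; the blade has 0.2 rad play either way. Point: centre of the slot's mouth, on the turning axis, 63 mm above the bench; z up, x along the slot, turning with it. Box marks: white = off, green = on.
- yellow_selector (a joint): Angle (rad) of the yellow-ringed selector, growing as it turns clockwise seen from above: 0 off (slot in line with the white marks), 1.57 on (in line with the green marks, a quarter turn away). Starts at 0 to 0.2; end stops at -0.03 and 1.67; steady friction of 0.06 N m, stays where it is left.
- blue_selector (a joint): Angle (rad) of the other selector, on a like box and alike in all but its ring, which is blue; measured likewise, starts at 0 to 0.2 (off). To be left alone.

How it is judged:
By the outcome, as a careful person would: the job done as asked, in the order asked, and still so for the second after the job is handed in, with the robot touching nothing.
It also fails if it takes over 51 s, if anything falls off the work surface, if the arm or the gripper's body presses on something with over 40 N, if the wrist force passes 120 N, or if a joint passes its speed limit or range.

## Working session

There is one attempt and no reset: what is moved stays moved. The work goes in short steps, Python scripts to look and compute and a tool call to move; the robot and the scene stay as the last step left them, time stands still between calls to the robot, and variables do not carry over. Pictures are saved under pics/ and viewed, and the job is handed in when it is done.

Besides the shell and the picture viewer there is one more tool, called by a JSON object that holds its "method" and its "body", one argument or row to a line. arm_command: Moves the arm, as the interface text tells. Its arguments: {"type":"object","properties":{"targets":{"type":"array","items":{"type":"array","items":{"type":"array","items":{"type":"number"}}}}},"required":["targets"]}

```bash
ls; mkdir -p pics
cat > h.py <<'E'
import numpy as np, cv2, pickle
from bench import bot, optics, close_job, finder
def save(p,name): cv2.imwrite('pics/'+name,p['pixels'][:,:,::-1])
def cam(p,state=None):
    if 'R' in p and p.get('R') is not None: return np.array(p['R']),np.array(p['t'])
    he=np.array(p['hand_eye']); Rt=np.array(state['eef_rot']); tt=np.array(state['position'])
    Rwc=Rt@he[:3,:3]; c=Rt@he[:3,3]+tt
    return Rwc.T,-Rwc.T@c
def proj(p,X,state=None):
    R,t=cam(p,state); c=np.atleast_2d(X)@R.T+t; s=c[:,:2]/c[:,2:]
    s=s*(1+p['k1']*(s**2).sum(1,keepdims=True)); K=np.array(p['K'])
    return s@K[:2,:2].T+K[:2,2]
def onplane(p,uv,z,state=None):
    R,t=cam(p,state); K=np.array(p['K']); d=np.linalg.solve(K,np.array([uv[0],uv[1],1.]))[:2]
    s=d.copy()
    for _ in range(20): s=d/(1+p['k1']*(s@s))
    r=R.T@np.array([s[0],s[1],1.]); c=-R.T@t
    return c+r*(z-c[2])/r[2]
E
python3 - <<'E'
from h import *
s=bot.sense(); print({k:np.round(v,3).tolist() for k,v in s.items()})
for n in ['side','top','wrist']:
    s=bot.sense(); p=optics.grab_frame(n); save(p,n+'0.png'); pickle.dump((p,s),open(n+'0.pkl','wb'))
    print(n,{k:(np.round(v,3).tolist()) for k,v in p.items() if k!='pixels'})
    for nm in ['driver_grip','rack_hole','yellow_slot','yellow_selector','blue_selector']:
        try: print(nm,[(np.round(d['bbox']).tolist(),round(d['confidence'],2)) for d in finder.spot_in(p,nm)[:3]])
        except Exception as e: print(nm,e)
E
```

```text
pics
{'time': 0.0, 'joint_positions': [64.998, 24.937, 1.43, 90.19, -0.666, 64.973, -4.301], 'joint_vel': [-0.051, 0.06, 0.011, -0.022, 0.007, -0.024, 0.02], 'joint_efforts': [0.001, -66.785, 0.985, -31.445, -0.061, 0.043, 0.0], 'position': [204.542, -590.034, 225.939], 'eef_rot': [[0.945, 0.328, -0.001], [0.328, -0.945, 0.001], [-0.0, -0.002, -1.0]], 'contact_force': [-0.297, -0.497, 0.224], 'wrist_torque': [0.029, -0.039, -0.073], 'gripper_width': 1.001}
side {'K': [[377.244, 0.0, 316.789], [0.0, 377.244, 196.286], [0.0, 0.0, 1.0]], 'k1': -0.004, 'R': [[-0.938, -0.348, -0.004], [-0.179, 0.491, -0.853], [0.299, -0.799, -0.522]], 't': [498.339, 177.45, 690.062], 'shot': 1}
driver_grip [([263.0, 248.0, 295.0, 298.0], 0.62)]
rack_hole [([251.0, 269.0, 312.0, 342.0], 0.55)]
yellow_slot [([314.0, 212.0, 343.0, 234.0], 0.89), ([249.0, 267.0, 309.0, 342.0], 0.18)]
yellow_selector [([318.0, 212.0, 350.0, 231.0], 0.65)]
blue_selector [([350.0, 162.0, 374.0, 176.0], 0.51)]
top {'K': [[450.991, 0.0, 329.283], [0.0, 450.991, 201.282], [0.0, 0.0, 1.0]], 'k1': -0.127, 'R': [[-0.008, -1.0, 0.016], [-0.992, 0.006, -0.127], [0.127, -0.016, -0.992]], 't': [-10.566, 531.025, 984.03], 'shot': 2}
driver_grip [([195.0, 202.0, 221.0, 226.0], 0.92)]
rack_hole [([188.0, 190.0, 239.0, 238.0], 0.68)]
yellow_slot [([304.0, 208.0, 329.0, 232.0], 0.66)]
yellow_selector [([303.0, 209.0, 331.0, 235.0], 0.6)]
blue_selector [([420.0, 202.0, 446.0, 227.0], 0.88)]
wrist {'K': [[331.148, 0.0, 314.99], [0.0, 331.148, 190.893], [0.0, 0.0, 1.0]], 'k1': 0.003, 'hand_eye': [[-0.0, -0.951, -0.31, 84.592], [1.0, -0.0, 0.0, 0.979], [-0.0, -0.31, 0.951, -158.53], [0.0, 0.0, 0.0, 1.0]], 'shot': 3}
driver_grip []
rack_hole []
yellow_slot []
yellow_selector []
blue_selector []
```

View pics/top0.png

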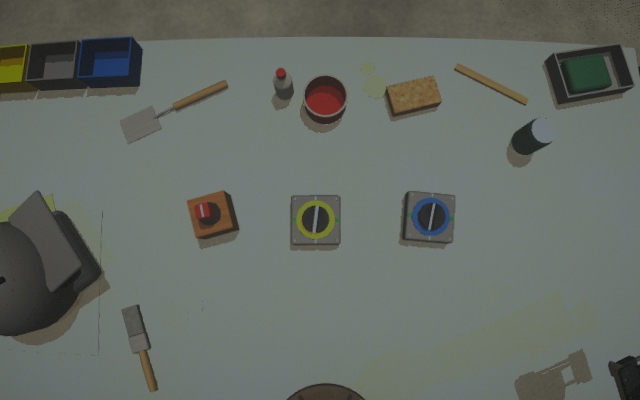

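View pics/side0.png

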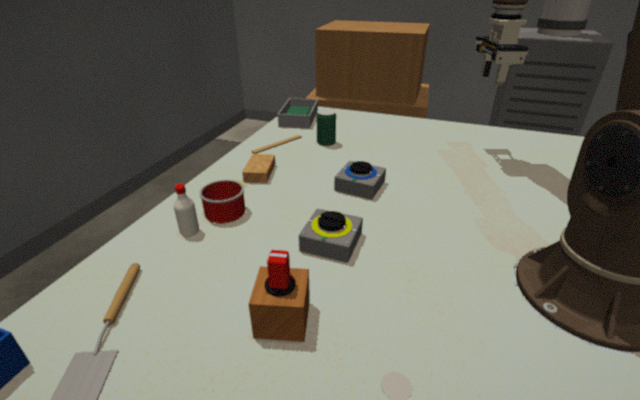

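Run:
```python
from h import *
p,s=pickle.load(open('top0.pkl','rb'))
c=p['pixels'][170:260,170:350]; 
cv2.imwrite('pics/topc.png',cv2.resize(c[:,:,::-1],None,fx=4.4,fy=4.4,interpolation=cv2.INTER_CUBIC))
for n,uv,z in [('driver top',(208,214),142),('rack',(213.5,214),80),('yellow',(317,221),63),('blue',(433,214),63)]:
    print(n,onplane(p,uv,z).round(1))
p,s=pickle.load(open('side0.pkl','rb'))
print(onplane(p,(331,222),63))
```

```text
driver top [492.7 232.6 142. ]
rack [498.9 236.4  80. ]
yellow [484.   13.2  63. ]
blue [ 497.5 -242.7   63. ]
[487.77044081  33.19330016  63.        ]
```

View topc.

View pics/topc.png

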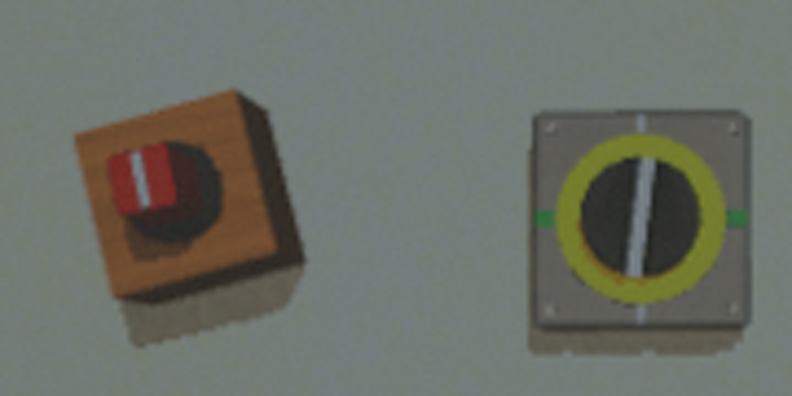

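Run:
```python
from h import *
p,s=pickle.load(open('top0.pkl','rb')); q,s=pickle.load(open('side0.pkl','rb'))
for X in [(484,13,63),(490,233,142),(497,236,80),(497,-243,63)]: print(X,proj(p,X),proj(q,X))
c=q['pixels'][200:345,240:370]; 
cv2.imwrite('pics/sidec.png',cv2.resize(c[:,:,::-1],None,fx=4,fy=4,interpolation=cv2.INTER_CUBIC))
```

```text
(484, 13, 63) [[317.11426136 221.01971533]] [[335.76422057 217.1101833 ]]
(490, 233, 142) [[207.7537097  215.33626241]] [[288.86594629 250.74169888]]
(497, 236, 80) [[213.64109013 214.88716893]] [[285.76974677 280.79915869]]
(497, -243, 63) [[433.15707701 214.22418176]] [[360.80571441 164.50124376]]
```

{"method": "arm_command", "body": {
  "targets": [
    [[0.036,0.034,0.008,0,0,0.145,0.09],[0.036,0.034,0.008,0,0,0.145,0.09],[0.036,0.034,0.008,0,0,0.145,0.09],[0.036,0.034,0.008,0,0,0.145,0.09],[0.036,0.034,0.008,0,0,0.145,0.09],[0.015,0.047,0,0,0,0.145,0.09],[0.015,0.047,0,0,0,0.145,0.09],[0.015,0.047,0,0,0,0.145,0.09],[0.015,0.047,0,0,0,0.145,0.09],[0.015,0.047,0,0,0,0.145,0.09]]
  ]
}}

```text
time: 1.9
position: [457.3, -185.2, 268.5]
eef_rot: [[-0.244, 0.97, 0.008], [0.97, 0.244, -0.007], [-0.009, 0.006, -1.0]]
contact_force: [0.4, 0.0, 0.6]
gripper_width: 0.983
```

View pics/sidec.png

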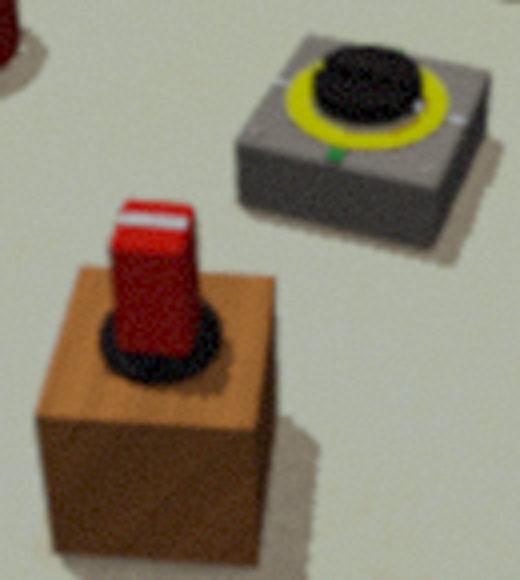

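{"method": "arm_command", "body": {
  "targets": [
    [[0.006,0.049,0,0,0,0,0.09],[0.006,0.049,0,0,0,0,0.09],[0.006,0.049,0,0,0,0,0.09],[0.006,0.049,0,0,0,0,0.09],[0,0.03,0,0,0,0,0.09],[0,0,0,0,0,0,0.09],[0,0,0,0,0,0,0.09]]
  ]
}}

```text
time: 2.6
position: [481.3, 52.8, 270.7]
eef_rot: [[-0.26, 0.965, 0.014], [0.966, 0.26, -0.005], [-0.008, 0.012, -1.0]]
contact_force: [-0.7, -0.3, 0.8]
gripper_width: 0.982
```

```bash
cat >> h.py <<'E'
def shot(n,tag,names=()):
    s=bot.sense(); p=optics.grab_frame(n); save(p,tag+'.png'); pickle.dump((p,s),open(tag+'.pkl','wb'))
    for nm in names: print(nm,[(np.round(d['bbox']).tolist(),round(d['confidence'],2)) for d in finder.spot_in(p,nm)[:2]])
    return p,s
E
python3 - <<'E'
from h import *
p,s=shot('wrist','w1',['yellow_selector','driver_grip','rack_hole'])
print(s['position'],s['time'])
E
```

```text
yellow_selector [([290.0, 164.0, 339.0, 215.0], 0.92)]
driver_grip []
rack_hole [([336.0, 0.0, 436.0, 31.0], 0.92)]
[481.32400299  52.80256384 270.70618155] 2.6
```

View pics/w1.png

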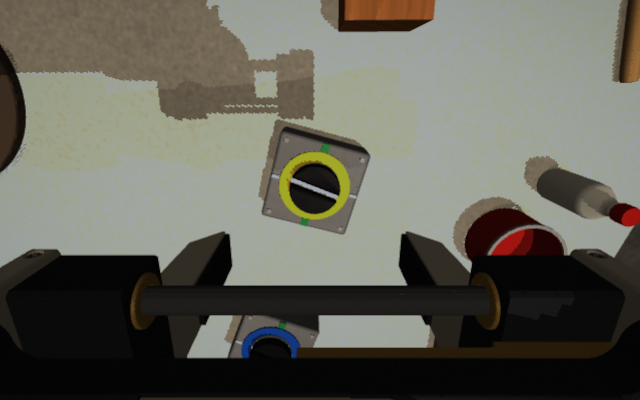

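```bash
cat >> h.py <<'E'
def sel(p,s,box,verbose=1):
    """box l,t,r,b generous around selector; returns ring centre(z=45), slot angle, mark angle"""
    l,t,r,b=box; im=p['pixels'][t:b,l:r]; hsv=cv2.cvtColor(im,cv2.COLOR_RGB2HSV)
    H,S,V=[hsv[...,i].astype(int) for i in range(3)]
    ring=((H>22)&(H<34)&(S>150)&(V>90)).astype(np.uint8)
    n,lab,st,_=cv2.connectedComponentsWithStats(ring); k=1+np.argmax(st[1:,4]); ring=(lab==k).astype(np.uint8)
    cs,_=cv2.findContours(ring,cv2.RETR_EXTERNAL,cv2.CHAIN_APPROX_NONE); c=max(cs,key=len)
    hull=cv2.convexHull(c)[:,0,:]+[l,t]
    W=np.array([onplane(p,q,45,s)[:2] for q in c[:,0,:]+[l,t]])
    A=np.c_[2*W,np.ones(len(W))]; x=np.linalg.lstsq(A,(W**2).sum(1),rcond=None)[0]; ctr=x[:2]; rad=np.sqrt(x[2]+ctr@ctr)
    m=np.zeros_like(ring); cv2.fillPoly(m,[cv2.convexHull(c)],1)
    white=(m>0)&(S<70)&(V>110)
    ys,xs=np.nonzero(white)
    Wf=np.array([onplane(p,q,51,s)[:2] for q in np.c_[xs+l,ys+t]]); mu=Wf.mean(0)
    ev,evec=np.linalg.eigh(np.cov((Wf-mu).T)); d=evec[:,1]; d=d*np.sign(d[0]+1e-9); sa=np.degrees(np.arctan2(d[1],d[0]))
    g=(H>45)&(H<80)&(S>110)&(V>40); n,lab,st,cen=cv2.connectedComponentsWithStats(g.astype(np.uint8))
    G=[onplane(p,cen[i]+[l,t],45,s)[:2] for i in np.argsort(-st[1:,4])[:2]+1]
    ga=None
    if len(G)==2:
        dg=G[0]-G[1]; dg=dg*np.sign(dg[1]); ga=np.degrees(np.arctan2(dg[1],dg[0]))
    out=dict(ring=ctr.round(1),rad=round(rad,1),slot=round(sa,1),slotmid=mu.round(1),nslot=len(xs),len=np.sqrt(ev).round(1),green=[x.round(1) for x in G],gang=ga)
    if verbose: print(out)
    return out
E
python3 - <<'E'
from h import *
p,s=pickle.load(open('w1.pkl','rb')); sel(p,s,(240,110,390,250))
p,s=pickle.load(open('top0.pkl','rb')); sel(p,s,(285,190,347,250))
p,s=pickle.load(open('side0.pkl','rb')); sel(p,s,(295,205,368,265))
E
```

```text
{'ring': array([492.7,  16.7]), 'rad': np.float64(42.4), 'slot': np.float64(-7.2), 'slotmid': array([492.2,  16.2]), 'nslot': 212, 'len': array([ 1.6, 17.4]), 'green': [array([492.9,  65.7]), array([492.7, -31.7])], 'gang': np.float64(89.87779544819693)}
{'ring': array([489.9,  18. ]), 'rad': np.float64(40.2), 'slot': np.float64(-7.4), 'slotmid': array([489.4,  17.2]), 'nslot': 78, 'len': array([ 1.8, 17.6]), 'green': [array([490.3,  66.7]), array([489.7, -31. ])], 'gang': np.float64(89.6301074026779)}
{'ring': array([492.1,  17.3]), 'rad': np.float64(37.8), 'slot': np.float64(85.6), 'slotmid': array([462. ,  22.3]), 'nslot': 3, 'len': array([1. , 2.2]), 'green': [array([491.9,  67.5])], 'gang': None}
```

{"method": "arm_command", "body": {
  "targets": [
    [[0,0.048,0,0,0,0,0.09],[0,0.048,0,0,0,0,0.09],[0,0.048,0,0,0,0,0.09],[0,0.026,0,0,0,0,0.09],[0,0,0,0,0,0,0.09],[0,0,0,0,0,0,0.09]]
  ]
}}

```text
time: 3.4
position: [484.0, 215.8, 269.8]
eef_rot: [[-0.236, 0.972, 0.013], [0.972, 0.236, -0.009], [-0.012, 0.011, -1.0]]
contact_force: [0.4, 0.2, -0.3]
gripper_width: 0.982
```

Run:
```python
from h import *
p,s=shot('wrist','w2',['driver_grip','rack_hole'])
print(s['position'],s['time'])
```

```text
driver_grip [([312.0, 116.0, 363.0, 167.0], 0.61)]
rack_hole [([294.0, 91.0, 380.0, 178.0], 0.87), ([270.0, 278.0, 302.0, 321.0], 0.26)]
[483.98939839 215.84549581 269.82696364] 3.4
```

View pics/w2.png

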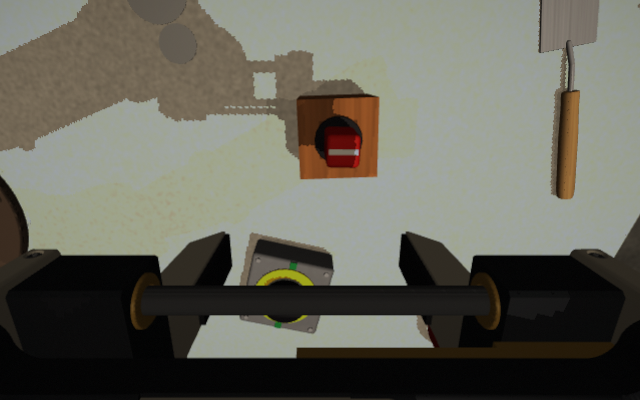

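```bash
cat >> h.py <<'E'
def stripe(p,s,box,z):
    l,t,r,b=box; im=p['pixels'][t:b,l:r]; hsv=cv2.cvtColor(im,cv2.COLOR_RGB2HSV)
    H,S,V=[hsv[...,i].astype(int) for i in range(3)]
    red=(((H<6)|(H>174))&(S>150)&(V>60)).astype(np.uint8)
    n,lab,st,_=cv2.connectedComponentsWithStats(red)
    hull=cv2.convexHull(np.argwhere(red)[:,::-1].astype(np.int32)); m=np.zeros_like(red); cv2.fillPoly(m,[hull],1)
    w=(m>0)&(S<90)&(V>100); ys,xs=np.nonzero(w)
    W=np.array([onplane(p,q,z,s)[:2] for q in np.c_[xs+l,ys+t]]); mu=W.mean(0); ev,e=np.linalg.eigh(np.cov((W-mu).T)); d=e[:,1]; d=d*np.sign(d[0])
    print('stripe',mu.round(1),'ang',np.degrees(np.arctan2(d[1],d[0])).round(1),'len',(np.sqrt(ev*12)).round(1),len(xs),'px',xs.mean()+l,ys.mean()+t)
E
python3 - <<'E'
from h import *
p,s=pickle.load(open('w2.pkl','rb')); stripe(p,s,(300,110,375,175),142)
c=p['pixels'][85:185,285:390]; cv2.imwrite('pics/w2c.png',cv2.resize(c[:,:,::-1],None,fx=5.5,fy=5.5,interpolation=cv2.INTER_CUBIC))
p,s=pickle.load(open('top0.pkl','rb')); stripe(p,s,(190,198,225,230),142)
p,s=pickle.load(open('side0.pkl','rb')); stripe(p,s,(262,246,297,295),142)
E
```

```text
stripe [504.  245.9] ang 13.5 len [ 4.6 26.7] 154 px 343.66883116883116 151.8896103896104
stripe [500.6 246.1] ang 11.2 len [ 5.5 26.1] 35 px 201.4857142857143 210.14285714285714
stripe [502.2 247.1] ang 11.8 len [ 6.7 26.6] 51 px 277.6666666666667 254.6078431372549
```

View pics/w2c.png

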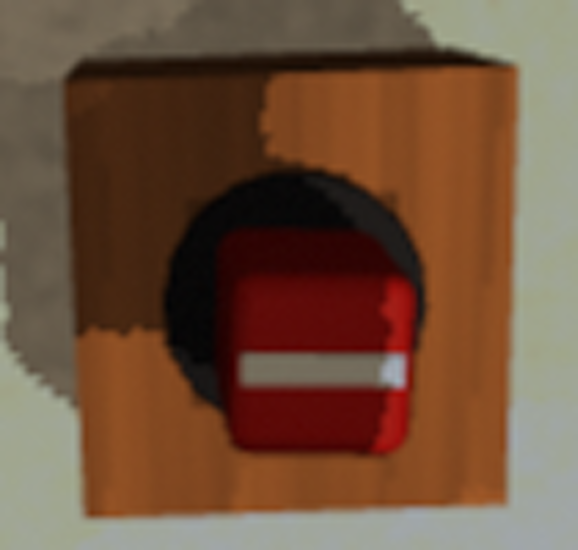

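Run:
```python
from h import *
def ctr(p,s,c):
    W=np.array([onplane(p,q,80,s)[:2] for q in c]); a,b,cc,d=W
    M=np.c_[cc-a,-(d-b)]; k=np.linalg.solve(M,b-a); x=a+k[0]*(cc-a)
    print(x.round(1),W.mean(0).round(1),[round(float(np.linalg.norm(W[i]-W[i-1])),1) for i in range(4)],[round(float(np.degrees(np.arctan2(*(W[i]-W[i-1])[::-1])))%90,1) for i in range(4)])
p,s=pickle.load(open('w2.pkl','rb'))
ctr(p,s,np.array([(68,78),(517,65),(507,505),(86,517)])/5.5+[284.5,84.5])
p,s=pickle.load(open('top0.pkl','rb'))
ctr(p,s,np.array([(75,135),(237,90),(277,248),(115,297)])/4.4+[169.5,169.5])
p,s=pickle.load(open('side0.pkl','rb'))
ctr(p,s,np.array([(80,268),(275,278),(257,430),(38,415)])/4+[239.5,199.5])
```

```text
[503.6 246.6] [503.7 246.3] [84.2, 82.6, 84.3, 83.7] [15.1, 15.2, 15.8, 15.2]
[500.8 244.8] [500.8 245.4] [83.0, 83.5, 80.9, 83.1] [15.6, 15.2, 15.3, 16.6]
[501.4 248.3] [501.1 248.3] [81.5, 82.8, 82.6, 83.0] [16.6, 15.9, 16.8, 15.1]
```

{"method": "arm_command", "body": {
  "targets": [
    [[0.019,0.03,-0.02,0.009,0.013,0,0.09],[0,0,-0.04,0,0,0,0.09],[0,0,-0.04,0,0,0,0.09],[0,0,-0.035,0,0,0,0.09],[0,0,-0.02,0,0,0,0.09],[0,0,0,0,0,0,0.09],[0,0,0,0,0,0,0.09]]
  ]
}}

```text
time: 4.25
position: [508.8, 233.8, 112.1]
eef_rot: [[-0.217, 0.976, 0.006], [0.976, 0.217, -0.003], [-0.004, 0.005, -1.0]]
contact_force: [-0.1, 1.2, 0.4]
gripper_width: 0.979
```

Run:
```python
from h import *
p,s=shot('wrist','w3')
print(s['position'],s['time'],s['eef_rot'])
```

```text
[508.77215093 233.83896399 112.11237304] 4.25 [[-0.21671451  0.97621525  0.00621426]
 [ 0.97622502  0.21673672 -0.00314815]
 [-0.00442013  0.00538426 -0.99997574]]
```

View pics/w3.png

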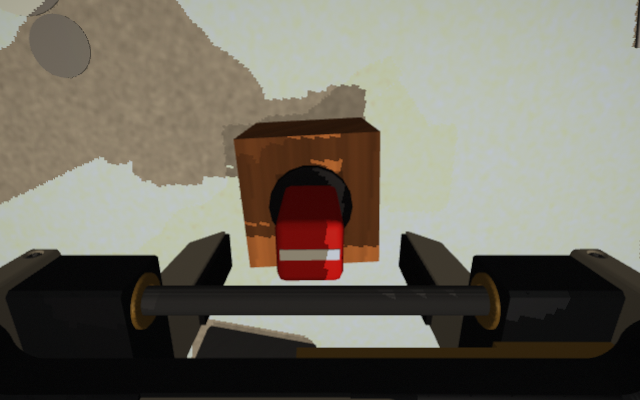

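Run:
```python
from h import *
p,s=pickle.load(open('w3.pkl','rb')); stripe(p,s,(270,180,350,285),142)
```

```text
stripe [503.8 245.6] ang 12.9 len [ 5.  26.4] 611 px 309.9230769230769 254.3846153846154
```

{"method": "arm_command", "body": {
  "targets": [
    [[-0.004,0.012,-0.006,0.003,0.005,0.025,0.09],[0,0,-0.005,0,0,0,0.09],[0,0,0,0,0,0,0.09]]
  ]
}}

```text
time: 4.6
position: [506.7, 247.4, 104.0]
eef_rot: [[-0.242, 0.97, 0.006], [0.97, 0.242, 0.003], [0.001, 0.007, -1.0]]
contact_force: [-0.3, -0.3, -0.1]
gripper_width: 0.98
```

{"method": "arm_command", "body": {
  "targets": [
    [[-0.003,-0.002,-0.007,0,0.006,0,0.09],[0,0,0,0,0,0,0.09]]
  ]
}}

```text
time: 4.8
position: [503.6, 245.8, 97.1]
eef_rot: [[-0.242, 0.97, 0.001], [0.97, 0.242, 0.003], [0.003, 0.002, -1.0]]
contact_force: [0.1, 0.5, 0.1]
gripper_width: 0.98
```

{"method": "arm_command", "body": {
  "targets": [
    [[0,0,0,0,0,0,0.02],[0,0,0,0,0,0,0.02],[0,0,0,0,0,0,0.02],[0,0,0,0,0,0,0.02],[0,0,0,0,0,0,0.02],[0,0,0,0,0,0,0.02],[0,0,0,0,0,0,0.02],[0,0,0,0,0,0,0.02]]
  ]
}}

```text
time: 5.6
position: [504.0, 245.6, 97.5]
eef_rot: [[-0.242, 0.97, 0.002], [0.97, 0.242, 0.003], [0.003, 0.002, -1.0]]
contact_force: [-1.4, -0.2, 0.1]
gripper_width: 0.331
```

{"method": "arm_command", "body": {
  "targets": [
    [[0,0,0.015,0,0,0,0.02],[0,0,0.025,0,0,0,0.02],[0,0,0.03,0,0,0,0.02],[0,0,0.03,0,0,0,0.02],[0,0,0.01,0,0,0,0.02],[0,0,0,0,0,0,0.02]]
  ]
}}

```text
time: 6.2
position: [502.2, 245.5, 214.7]
eef_rot: [[-0.243, 0.97, -0.0], [0.97, 0.243, 0.003], [0.003, 0.001, -1.0]]
contact_force: [-0.5, -0.1, -0.8]
gripper_width: 0.326
```

Run:
```python
from h import *
p,s=shot('side','s1'); c=p['pixels'][180:345,220:380]; cv2.imwrite('pics/s1c.png',cv2.resize(c[:,:,::-1],None,fx=3.5,fy=3.5))
p,s=shot('wrist','w4')
print(s['position'],s['time'])
```

```text
[502.04743715 245.37151176 213.96776412] 6.25
```

View pics/s1c.png

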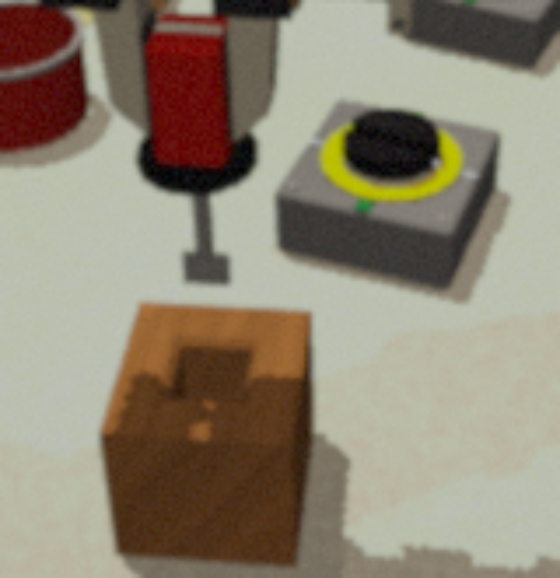

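View pics/w4.png

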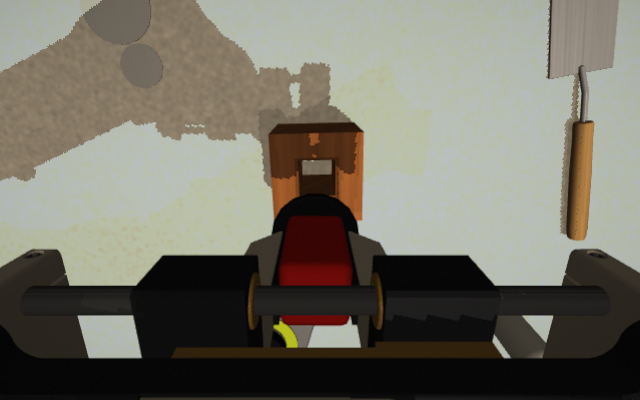

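{"method": "arm_command", "body": {
  "targets": [
    [[-0.002,-0.04,0,0,0,-0.07,0.02],[-0.002,-0.045,0,0,0,-0.07,0.02],[-0.002,-0.045,0,0,0,-0.07,0.02],[-0.002,-0.045,-0.01,0,0,-0.07,0.02],[-0.002,-0.035,-0.015,0,0,-0.07,0.02],[0,-0.01,-0.01,0,0,-0.02,0.02],[0,0,0,0,0,0,0.02]]
  ]
}}

```text
time: 7.0
position: [483.5, 16.9, 167.4]
eef_rot: [[0.135, 0.991, -0.015], [0.991, -0.135, 0.004], [0.002, -0.016, -1.0]]
contact_force: [-0.5, 0.1, -0.5]
gripper_width: 0.323
```

{"method": "arm_command", "body": {
  "targets": [
    [[0.0085,0,0,-0.004,-0.015,0.005,0.02],[0,0,0,0,0,0,0.02],[0,0,0,0,0,0,0.02]]
  ]
}}

```text
time: 7.3
position: [492.7, 20.9, 167.0]
eef_rot: [[0.123, 0.992, -0.0], [0.992, -0.123, 0.002], [0.002, -0.0, -1.0]]
contact_force: [-0.1, 0.2, -1.1]
gripper_width: 0.327
```

Run:
```python
from h import *
p,s=shot('wrist','w5')
print(s['position'],s['time'],s['eef_rot'].round(3) if hasattr(s['eef_rot'],'round') else s['eef_rot'])
p,s=shot('side','s2'); c=p['pixels'][130:290,260:420]; cv2.imwrite('pics/s2c.png',cv2.resize(c[:,:,::-1],None,fx=3.7,fy=3.7))
print(proj(p,(s['position'][0],s['position'][1],s['position'][2]-82.5)))
```

```text
[492.71048147  20.8846178  167.01058708] 7.3 [[ 0.123  0.992 -0.   ]
 [ 0.992 -0.123  0.002]
 [ 0.002 -0.    -1.   ]]
[[330.68286826 209.70198473]]
```

View pics/s2c.png

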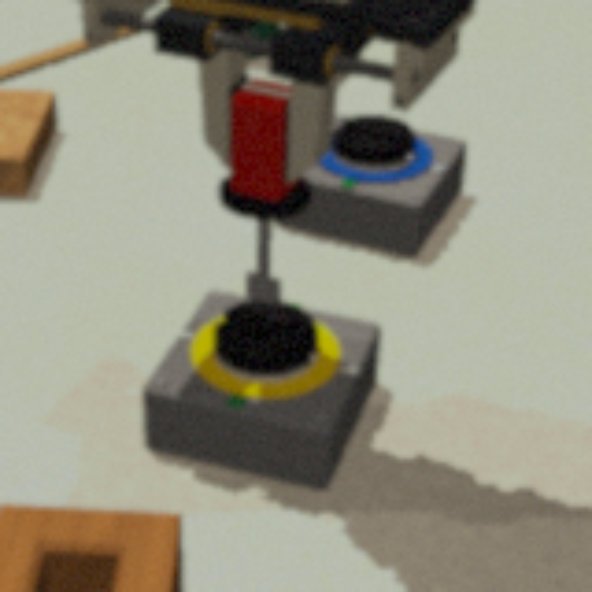

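View pics/w5.png

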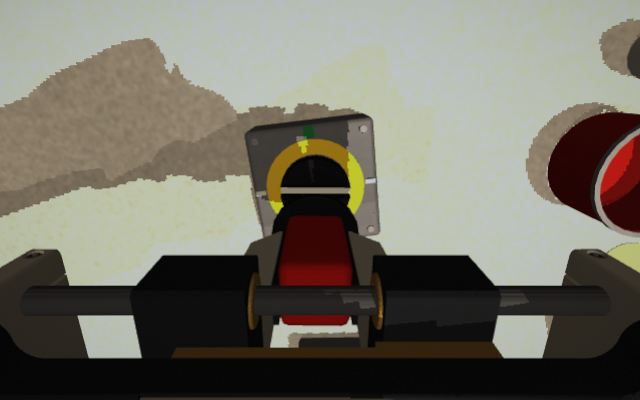

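Run:
```python
from h import *
p,s=pickle.load(open('w5.pkl','rb'))
c=p['pixels'][170:215,260:370]; cv2.imwrite('pics/w5c.png',cv2.resize(c[:,:,::-1],None,fx=7,fy=7,interpolation=cv2.INTER_CUBIC))
a,b=onplane(p,(284,190.5),51,s),onplane(p,(348,190.5),51,s); print(a.round(1),b.round(1))
# line at x=492.5
print(a+(b-a)*(492.5-a[0])/(b[0]-a[0]))
```

```text
[465.6  18.7  51. ] [521.   11.8  51. ]
[492.5         15.36863401  51.        ]
```

View pics/w5c.png

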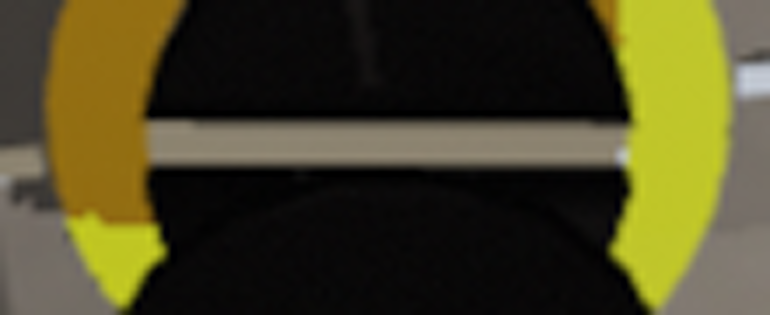

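{"method": "arm_command", "body": {
  "targets": [
    [[0,-0.0042,-0.004,0,-0.002,0.003,0.02],[0,0,-0.003,0,0,0,0.02],[0,0,0,0,0,0,0.02]]
  ]
}}

```text
time: 7.7
position: [493.1, 17.5, 160.1]
eef_rot: [[0.118, 0.993, 0.003], [0.993, -0.118, 0.002], [0.002, 0.003, -1.0]]
contact_force: [-1.0, 0.0, -1.7]
gripper_width: 0.328
```

{"method": "arm_command", "body": {
  "targets": [
    [[-0.0005,-0.0008,-0.006,0,0.002,-0.004,0.02],[0,0,-0.006,0,0,0,0.02],[0,0,-0.005,0,0,0,0.02],[0,0,0,0,0,0,0.02]]
  ]
}}

```text
time: 8.1
position: [492.2, 16.4, 141.4]
eef_rot: [[0.123, 0.992, 0.001], [0.992, -0.123, 0.002], [0.002, 0.001, -1.0]]
contact_force: [-0.4, 0.3, -0.8]
gripper_width: 0.329
```

{"method": "arm_command", "body": {
  "targets": [
    [[0,0.0002,-0.003,0,0,0,0.02],[0,0,-0.0015,0,0,0,0.02],[0,0,0,0,0,0,0.02]]
  ]
}}

```text
time: 8.4
position: [492.2, 16.7, 136.3]
eef_rot: [[0.123, 0.992, 0.0], [0.992, -0.123, 0.002], [0.002, 0.0, -1.0]]
contact_force: [0.5, 0.0, -0.4]
gripper_width: 0.325
```

{"method": "arm_command", "body": {
  "targets": [
    [[0,0,0,0,0,-0.08,0.02],[0,0,0,0,0,-0.1,0.02],[0,0,0,0,0,-0.1,0.02],[0,0,0,0,0,-0.1,0.02],[0,0,0,0,0,-0.1,0.02]]
  ]
}}

```text
time: 8.9
position: [492.0, 16.8, 136.5]
eef_rot: [[0.58, 0.814, 0.001], [0.814, -0.58, 0.002], [0.002, -0.0, -1.0]]
contact_force: [0.6, 0.5, -3.0]
gripper_width: 0.326
```

{"method": "arm_command", "body": {
  "targets": [
    [[0,0,0,0,0,-0.1,0.02],[0,0,0,0,0,-0.1,0.02],[0,0,0,0,0,-0.1,0.02],[0,0,0,0,0,-0.1,0.02],[0,0,0,0,0,-0.1,0.02],[0,0,0,0,0,-0.1,0.02],[0,0,0,0,0,-0.1,0.02],[0,0,0,0,0,-0.1,0.02],[0,0,0,0,0,-0.1,0.02],[0,0,0,0,0,0,0.02]]
  ]
}}

```text
time: 9.9
position: [490.9, 17.8, 136.5]
eef_rot: [[1.0, 0.014, 0.001], [0.014, -1.0, 0.001], [0.001, -0.001, -1.0]]
contact_force: [0.5, 0.0, -2.5]
gripper_width: 0.324
```

Run:
```python
from h import *
p,s=shot('wrist','w6')
print(s['position'],s['time'],s['wrist_torque'],np.degrees(np.arctan2(s['eef_rot'][1][0],s['eef_rot'][0][0])))
c=p['pixels'][100:260,220:420]; cv2.imwrite('pics/w6c.png',cv2.resize(c[:,:,::-1],None,fx=3.7,fy=3.7,interpolation=cv2.INTER_CUBIC))
```

```text
[490.91847271  17.83136313 136.47267171] 9.9 [-0.09700735 -0.06536097  0.05420185] 0.8251178803123759
```

View pics/w6c.png

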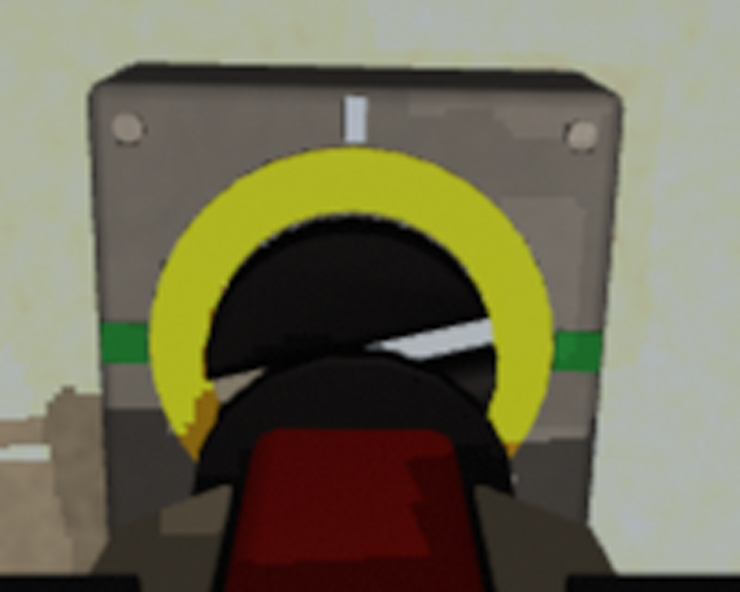

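{"method": "arm_command", "body": {
  "targets": [
    [[0.0005,-0.0005,0,0,0,-0.08,0.02],[0,0,0,0,0,-0.08,0.02],[0,0,0,0,0,-0.03,0.02],[0,0,0,0,0,0,0.02]]
  ]
}}

```text
time: 10.35
position: [490.9, 18.0, 136.5]
eef_rot: [[0.986, -0.164, 0.001], [-0.164, -0.986, 0.001], [0.0, -0.002, -1.0]]
contact_force: [0.1, 0.3, -1.7]
gripper_width: 0.323
```

Run:
```python
from h import *
p,s=shot('wrist','w7')
print(s['position'],s['time'],s['wrist_torque'],np.degrees(np.arctan2(s['eef_rot'][1][0],s['eef_rot'][0][0])))
c=p['pixels'][100:260,220:420]; cv2.imwrite('pics/w7c.png',cv2.resize(c[:,:,::-1],None,fx=3.7,fy=3.7,interpolation=cv2.INTER_CUBIC))
```

```text
[490.94766191  18.02497149 136.45821446] 10.35 [-0.02810053 -0.00922056  0.05863118] -9.468053480778373
```

View pics/w7c.png

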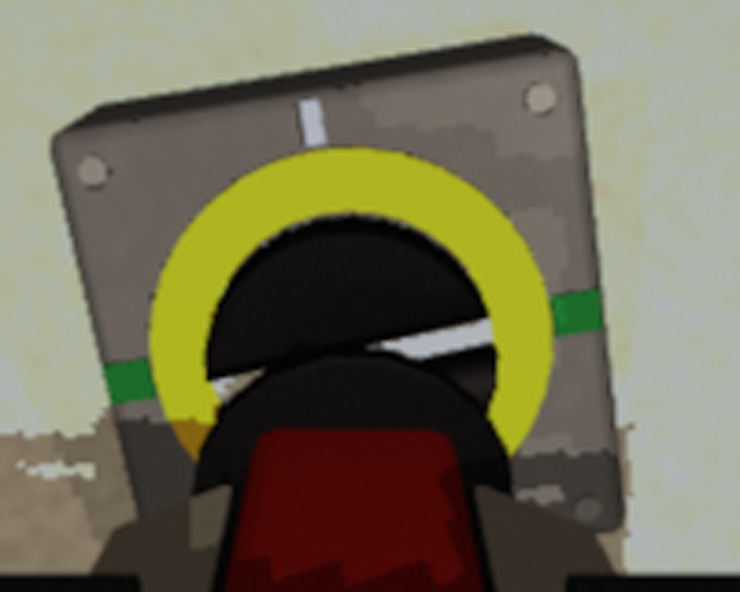

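Run:
```python
from h import *
p,s=pickle.load(open('w7.pkl','rb'))
f=lambda x,y,z: onplane(p,(x/3.7+219.63,y/3.7+99.63),z,s)
for pts,z in (([(130,381),(578,312)],45),([(213,391),(493,331.5)],51)):
    a,b=[f(x,y,z) for x,y in pts]; print(a.round(1),b.round(1),np.degrees(np.arctan2(*(b-a)[[1,0]])))
c=p['pixels'][175:225,265:365]; cv2.imwrite('pics/w7d.png',cv2.resize(c[:,:,::-1],None,fx=8,fy=8,interpolation=cv2.INTER_CUBIC))
```

```text
[492.5  66.   45. ] [492.1 -31.7  45. ] -90.23958244267735
[489.4  47.6  51. ] [492.7 -12.8  51. ] -86.78690223889193
```

View pics/w7d.png

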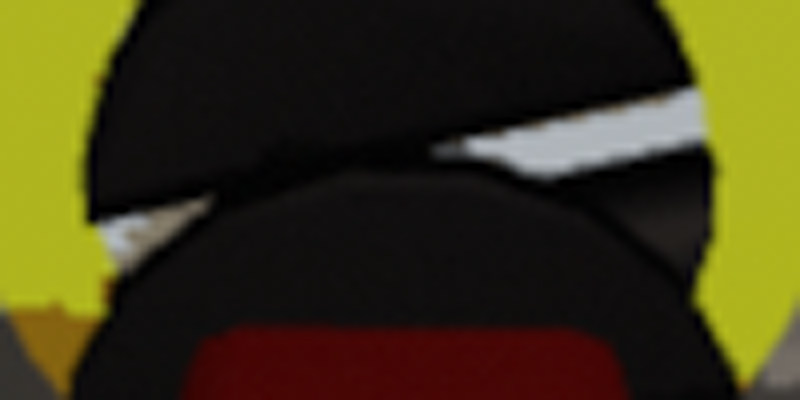

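Run:
```python
from h import *
p,s=pickle.load(open('w7.pkl','rb'))
f=lambda x,y,z: onplane(p,(x/8+264.56,y/8+174.56),z,s)
for z in (51,):
  for pts in ([(92,220),(697,90)],[(435,147),(697,90)]):
    a,b=[f(x,y,z) for x,y in pts]; print(a.round(1),b.round(1),np.degrees(np.arctan2(*(b-a)[[1,0]])))
```

```text
[492.2  47.9  51. ] [495.6 -12.3  51. ] -86.6942545740253
[494.1  13.6  51. ] [495.6 -12.3  51. ] -86.53883362617668
```

{"method": "arm_command", "body": {
  "targets": [
    [[0.0003,-0.0003,0,0,0,-0.055,0.02],[0,0,0,0,0,0,0.02]]
  ]
}}

```text
time: 10.6
position: [491.0, 18.0, 136.4]
eef_rot: [[0.977, -0.214, 0.0], [-0.214, -0.977, 0.002], [-0.0, -0.002, -1.0]]
contact_force: [-0.5, 0.7, -1.9]
gripper_width: 0.324
```

Run:
```python
from h import *
p,s=shot('wrist','w8')
print(s['position'],s['time'],s['wrist_torque'],np.degrees(np.arctan2(s['eef_rot'][1][0],s['eef_rot'][0][0])))
c=p['pixels'][165:225,260:370]; cv2.imwrite('pics/w8d.png',cv2.resize(c[:,:,::-1],None,fx=7,fy=7,interpolation=cv2.INTER_CUBIC))
```

```text
[491.0183515   18.03080971 136.44551368] 10.6 [0.09683279 0.09379478 0.04898397] -12.352446733018041
```

View pics/w8d.png

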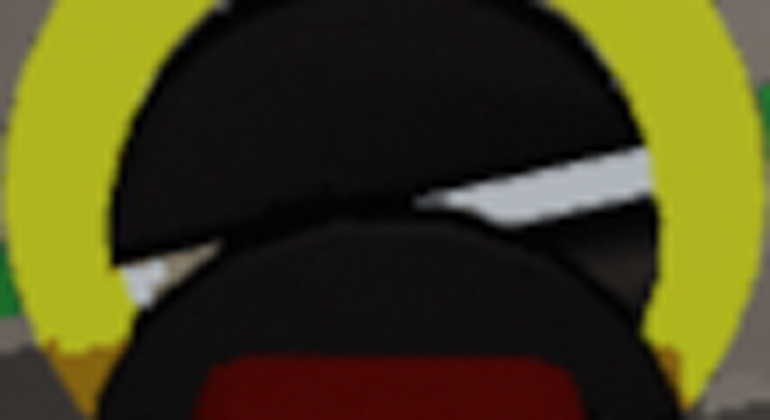

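{"method": "arm_command", "body": {
  "targets": [
    [[0,0,0,0,0,-0.008,0.02],[0,0,0,0,0,0.1,0.02],[0,0,0,0,0,0.1,0.02],[0,0,0,0,0,0.0,0.02]]
  ]
}}

```text
time: 11.05
position: [491.6, 17.8, 136.8]
eef_rot: [[1.0, -0.01, 0.001], [-0.01, -1.0, 0.002], [0.001, -0.002, -1.0]]
contact_force: [-0.5, -0.5, -1.0]
gripper_width: 0.328
```

{"method": "arm_command", "body": {
  "targets": [
    [[0,0,0.01,0,0,0,0.02],[0,0,0.02,0,0,0,0.02],[0,0,0.03,0,0,0,0.02],[0,0,0.02,0,0,0,0.02],[0,0.03,0,0,0,0.1,0.02],[0,0.045,0,0,0,0.14,0.02],[0,0.045,0,0,0,0.14,0.02],[0,0,0,0,0,0,0.02]]
  ]
}}

```text
time: 11.85
position: [492.4, 140.1, 226.9]
eef_rot: [[0.935, 0.354, 0.008], [0.354, -0.935, 0.004], [0.008, -0.001, -1.0]]
contact_force: [-0.8, -0.1, -1.4]
gripper_width: 0.326
```

Run:
```python
from h import *
p,s=shot('top','t2',['yellow_selector'])
print(s['position'],s['time'],np.degrees(np.arctan2(s['eef_rot'][1][0],s['eef_rot'][0][0])))
c=p['pixels'][170:260,170:350]; cv2.imwrite('pics/t2c.png',cv2.resize(c[:,:,::-1],None,fx=4.4,fy=4.4,interpolation=cv2.INTER_CUBIC))
p,s=shot('wrist','w9',['yellow_selector'])
```

```text
yellow_selector [([299.0, 209.0, 330.0, 232.0], 0.89)]
[492.39275751 140.08558709 226.88334654] 11.85 20.710766596866065
yellow_selector [([389.0, 180.0, 452.0, 235.0], 0.82)]
```

View pics/t2c.png

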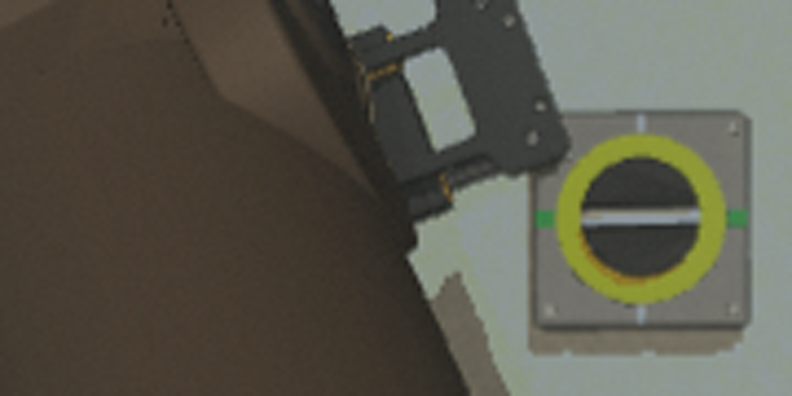

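View pics/w9.png

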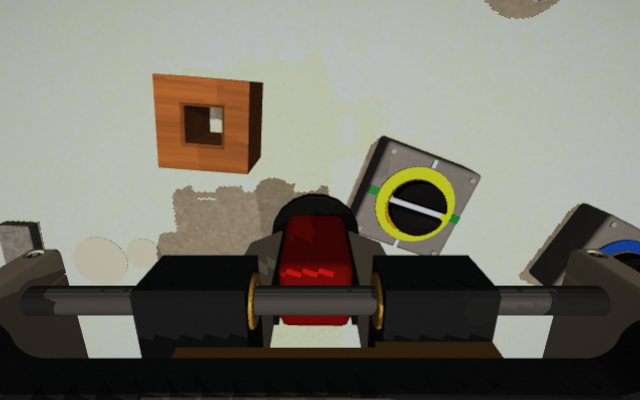

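Run:
```python
from h import *
p,s=pickle.load(open('w9.pkl','rb')); sel(p,s,(345,130,480,260))
p,s=pickle.load(open('t2.pkl','rb')); sel(p,s,(299,190,347,250))
```

```text
{'ring': array([492.2,  16.4]), 'rad': np.float64(42.7), 'slot': np.float64(-88.7), 'slotmid': array([491.3,  17.6]), 'nslot': 294, 'len': array([ 1.8, 17.5]), 'green': [array([492.5,  65.6]), array([492.1, -32.1])], 'gang': np.float64(89.79516733214511)}
{'ring': array([489.9,  16.9]), 'rad': np.float64(40.1), 'slot': np.float64(89.9), 'slotmid': array([489.6,  17.4]), 'nslot': 82, 'len': array([ 1.9, 17.5]), 'green': [array([489.7, -31. ])], 'gang': None}
```

Run:
```python
from h import *
for tag,c0,ang in (('t2',(315.6,219.3),None),('w9',(417.5,208),None)):
    p,s=pickle.load(open(tag+'.pkl','rb')); 
    if tag=='t2': s=s
    # sample in rectified world plane z=51
    n=0.25; gx=np.arange(-12,12,n); gy=np.arange(-22,22,n)
    for cx,cy in ((491,17),):
        X=np.array([[cx+x,cy+y,51] for y in gy for x in gx]); uv=proj(p,X,s).astype(np.float32)
        g=cv2.cvtColor(p['pixels'],cv2.COLOR_RGB2GRAY).astype(np.float32)
        I=cv2.remap(g,uv[:,0].reshape(len(gy),-1),uv[:,1].reshape(len(gy),-1),cv2.INTER_LINEAR)
        cs=[]
        for r in I:
            w=np.clip(r-(r.min()+r.max())/2,0,None); cs.append((w*gx).sum()/w.sum())
        k=np.polyfit(gy,cs,1); print(tag,'dx/dy slope deg',np.degrees(np.arctan(k[0])).round(2),'off',k[1].round(2),'res',np.std(cs-np.polyval(k,gy)).round(2))
```

```text
t2 dx/dy slope deg -0.29 off -1.32 res 0.15
w9 dx/dy slope deg -1.31 off 0.36 res 0.06
```

{"method": "arm_command", "body": {
  "targets": [
    [[0.001,0.012,0,0,0,0.145,0.02],[0.001,0.012,0,0,0,0.145,0.02],[0.001,0.012,0,0,0,0.145,0.02],[0.001,0.012,0,0,0,0.145,0.02],[0.001,0.012,0,0,0,0.145,0.02],[0.001,0.01,0,0,0,0.145,0.02],[0.001,0.01,0,0,0,0.145,0.02],[0.001,0.01,0,0,0,0.145,0.02],[0.001,0.005,0,0,0,0.145,0.02],[0,0,0,0,0,0,0.02]]
  ]
}}

```text
time: 13.05
position: [505.6, 210.6, 225.5]
eef_rot: [[-0.09, 0.996, 0.007], [0.996, 0.09, -0.003], [-0.003, 0.007, -1.0]]
contact_force: [0.1, 0.0, -1.4]
gripper_width: 0.327
```

{"method": "arm_command", "body": {
  "targets": [
    [[-0.001,0.02,-0.01,0,0,0.07,0.02],[-0.001,0.015,-0.01,0.003,0.007,0.07,0.02],[0,0,0,0,0,0.015,0.02],[0,0,0,0,0,0,0.02],[0,0,0,0,0,0,0.02]]
  ]
}}

```text
time: 13.55
position: [504.9, 241.4, 204.2]
eef_rot: [[-0.225, 0.974, -0.0], [0.974, 0.225, -0.003], [-0.003, -0.001, -1.0]]
contact_force: [-0.4, 0.3, -1.3]
gripper_width: 0.322
```

Run:
```python
from h import *
p,s=shot('wrist','w10')
print(s['position'],s['time'],np.degrees(np.arctan2(s['eef_rot'][1][0],s['eef_rot'][0][0])),np.array(s['eef_rot'])[:,2])
c=p['pixels'][100:230,250:390]; cv2.imwrite('pics/w10c.png',cv2.resize(c[:,:,::-1],None,fx=4.5,fy=4.5,interpolation=cv2.INTER_CUBIC))
p,s=shot('side','s3'); c=p['pixels'][200:345,220:360]; cv2.imwrite('pics/s3c.png',cv2.resize(c[:,:,::-1],None,fx=4,fy=4,interpolation=cv2.INTER_CUBIC))
```

```text
[504.90046754 241.43431208 204.22722522] 13.55 102.9844361059396 [-1.16701889e-04 -2.61302071e-03 -9.99996579e-01]
```

View pics/w10c.png

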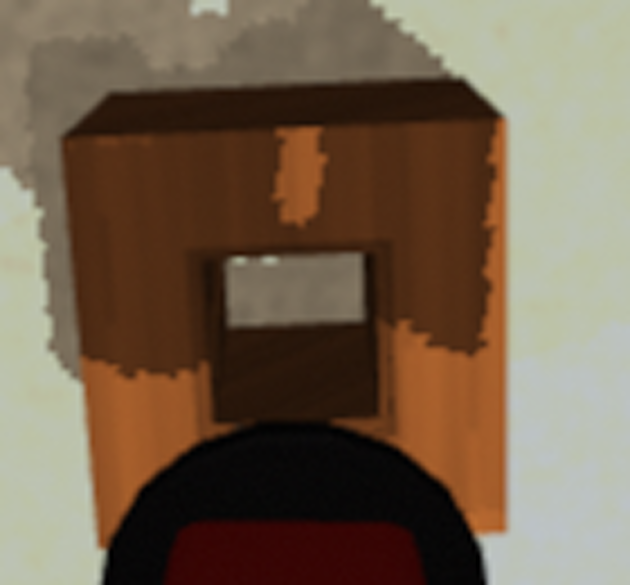

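View pics/s3c.png

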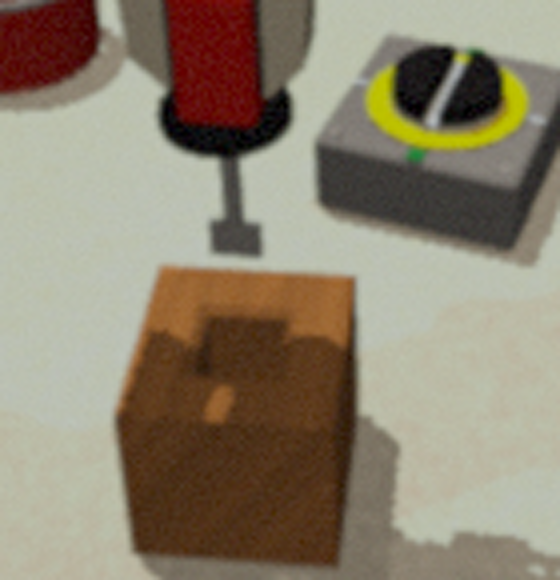

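{"method": "arm_command", "body": {
  "targets": [
    [[-0.0015,0.0045,-0.015,0.003,0,0.025,0.02],[0,0,-0.01,0,0,0,0.02],[0,0,0,0,0,0,0.02],[0,0,0,0,0,0,0.02]]
  ]
}}

```text
time: 14.05
position: [504.8, 244.4, 180.2]
eef_rot: [[-0.244, 0.97, 0.003], [0.97, 0.244, 0.0], [-0.001, 0.003, -1.0]]
contact_force: [0.2, -0.3, -1.9]
gripper_width: 0.326
```

Edge is at about 98 mm, still above the mouth. Correct and lower.

{"method": "arm_command", "body": {
  "targets": [
    [[-0.0015,0.0015,-0.015,0,0.003,0,0.02],[0,0,-0.015,0,0,0,0.02],[0,0,-0.01,0,0,0,0.02],[0,0,0,0,0,0,0.02]]
  ]
}}

```text
time: 14.45
position: [503.7, 245.8, 138.2]
eef_rot: [[-0.241, 0.97, 0.001], [0.97, 0.241, 0.001], [0.0, 0.002, -1.0]]
contact_force: [0.6, 0.1, -1.0]
gripper_width: 0.32
```

{"method": "arm_command", "body": {
  "targets": [
    [[0,0,-0.015,0,0,0,0.02],[0,0,-0.013,0,0,0,0.02],[0,0,-0.006,0,0,0,0.02],[0,0,0,0,0,0,0.02],[0,0,0,0,0,0,0.02]]
  ]
}}

```text
time: 14.95
position: [504.1, 246.5, 103.3]
eef_rot: [[-0.241, 0.97, 0.002], [0.97, 0.241, 0.001], [0.001, 0.002, -1.0]]
contact_force: [-0.4, 0.5, -0.2]
gripper_width: 0.328
```

{"method": "arm_command", "body": {
  "targets": [
    [[0,-0.0005,-0.0035,0,0,0,0.02],[0,0,-0.0015,0,0,0,0.02],[0,0,0,0,0,0,0.02],[0,0,0,0,0,0,0.02]]
  ]
}}

```text
time: 15.35
position: [505.0, 246.4, 99.4]
eef_rot: [[-0.241, 0.97, 0.004], [0.97, 0.241, 0.002], [0.001, 0.005, -1.0]]
contact_force: [-0.5, 0.9, -1.3]
gripper_width: 0.326
```

{"method": "arm_command", "body": {
  "targets": [
    [[-0.001,-0.0005,-0.002,0,0.004,0,0.02],[0,0,0,0,0,0,0.02],[0,0,0,0,0,0,0.02]]
  ]
}}

```text
time: 15.65
position: [504.1, 246.1, 97.7]
eef_rot: [[-0.241, 0.97, 0.0], [0.97, 0.241, 0.003], [0.003, 0.001, -1.0]]
contact_force: [1.1, -0.2, -0.9]
gripper_width: 0.323
```

Seated within fractions of a mm; release.

{"method": "arm_command", "body": {
  "targets": [
    [[0,0,-0.0005,0,0,0,0.034],[0,0,0,0,0,0,0.045],[0,0,0,0,0,0,0.06],[0,0,0,0,0,0,0.09],[0,0,0,0,0,0,0.09],[0,0,0,0,0,0,0.09],[0,0,0,0,0,0,0.09],[0,0,0,0,0,0,0.09]]
  ]
}}

```text
time: 16.45
position: [504.4, 246.3, 97.4]
eef_rot: [[-0.241, 0.97, 0.001], [0.97, 0.241, 0.003], [0.003, 0.002, -1.0]]
contact_force: [-0.3, -0.1, 1.0]
gripper_width: 0.933
```

{"method": "arm_command", "body": {
  "targets": [
    [[0,0,0.02,0,0,0,0.09],[0,0,0.03,0,0,0,0.09],[0,0,0.04,0,0,0,0.09],[0,0,0.045,0,0,0,0.09],[0,0,0.045,0,0,0,0.09],[-0.01,-0.03,0.02,0,0,0,0.09],[-0.01,-0.04,0,0,0,0,0.09],[0,0,0,0,0,0,0.09],[0,0,0,0,0,0,0.09]]
  ]
}}

```text
time: 17.35
position: [481.2, 174.1, 305.2]
eef_rot: [[-0.244, 0.97, 0.0], [0.97, 0.244, 0.002], [0.002, 0.001, -1.0]]
contact_force: [0.6, 1.0, 0.4]
gripper_width: 0.982
```

Run:
```python
from h import *
p,s=shot('wrist','w11',['yellow_selector','blue_selector','driver_grip'])
print(s['position'],s['time'])
p,s=shot('side','s4',['driver_grip','yellow_selector','blue_selector'])
```

```text
yellow_selector [([273.0, 245.0, 317.0, 283.0], 0.84)]
blue_selector []
driver_grip [([330.0, 78.0, 374.0, 126.0], 0.76)]
[481.22872256 174.10048848 305.16301786] 17.35
driver_grip [([263.0, 246.0, 295.0, 299.0], 0.76)]
yellow_selector [([316.0, 210.0, 349.0, 231.0], 0.63)]
blue_selector [([352.0, 161.0, 372.0, 177.0], 0.61)]
```

View pics/w11.png

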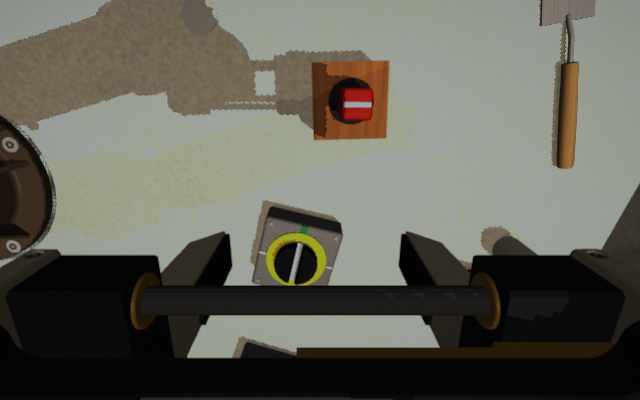

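View pics/s4.png

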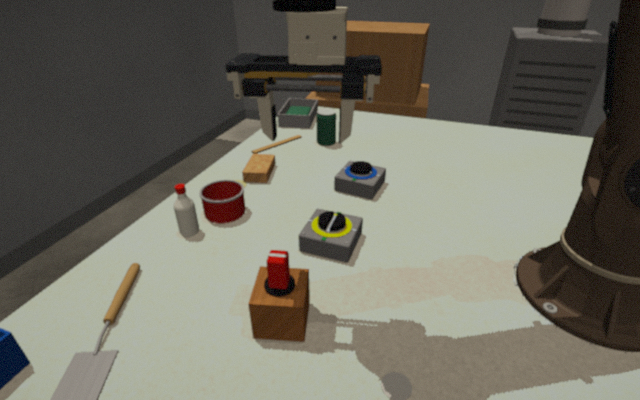

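Run:
```python
from h import *
p,s=pickle.load(open('w11.pkl','rb')); stripe(p,s,(330,75,385,130),142)
n=0.25; gx=np.arange(-12,12,n); gy=np.arange(-8,22,n)
X=np.array([[491+x,17+y,51] for y in gy for x in gx]); uv=proj(p,X,s).astype(np.float32)
I=cv2.remap(cv2.cvtColor(p['pixels'],cv2.COLOR_RGB2GRAY).astype(np.float32),uv[:,0].reshape(len(gy),-1),uv[:,1].reshape(len(gy),-1),cv2.INTER_LINEAR)
cs=[(lambda w:(w*gx).sum()/w.sum())(np.clip(r-(r.min()+r.max())/2,0,None)) for r in I]
k=np.polyfit(gy,cs,1); print('slot slope deg',np.degrees(np.arctan(k[0])),np.std(cs-np.polyval(k,gy)))
p,s=pickle.load(open('s4.pkl','rb')); stripe(p,s,(262,246,297,295),142)
close_job()
```

```text
stripe [504.8 246.7] ang 12.7 len [ 4.8 26.3] 147 px 357.84353741496597 104.17687074829932
slot slope deg -1.2987810482580364 0.07989843349347603
stripe [503.  247.6] ang 11.0 len [ 6.4 25. ] 46 px 277.0652173913044 254.69565217391303
the job is handed in; nothing more can be done
```

I turned the yellow-ringed selector a quarter turn clockwise with the screwdriver. Then I stood the driver back in its block, let go and moved the arm clear. The job was handed in at about 17.5 s, with only small contact forces in the readings after each move.

- **Selector:** in the final wrist picture the slot is about 1.3–1.5° short of the green marks, roughly 1.54–1.55 rad. The top camera had it within about 0.5°, so the two disagree by about 1°. I left it there, judging that close enough to count as lined up.
- **Screwdriver:** in the last pictures it stands upright with its guard on the block, about 1 mm from where it started and at nearly the same angle. The gripper is open and about 200 mm above where it let go.
- **Blue selector:** I never went near it. In the last side view it looks as it did at the start, but I did not measure its angle.

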